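Hold the glass colour standard in the light checker

ROBOT

A 6-joint arm with a two-finger parallel gripper is mounted at the origin on the work surface. World frame = base frame: x ahead of the robot, y to its left, z up, the work surface at z = 0. Lengths are in mm, angles in rad, forces in N, time in s.
With the tool pointing down it reaches from about 325 to 850 mm from the base axis. Payload 4.4 kg.
Tool frame: the origin (TCP) lies on the centre line of the jaws, within the pads' length; the fingertips stand 17 mm ahead of it and the grasp point (between the pads) lies 2 mm behind it (tip_extent is the distance from the TCP to the fingertips, in mm); y points along the fingers, z is the direction in which the jaws open and shut, and the axes are right-handed (so a half turn about y gives the same grasp; the last joint's range is limited). The gripper opens to 94 mm and grips with 3 to 60 N. Pads are 16 mm wide; open, the fingers measure 119 mm over their backs; the gripper's body (75 mm by 177 mm) begins 78 mm behind the grasp point.
Start: joints at [1.099, 0.207, 1.542, -0, 1.393, -0.15], TCP at [181.322, 545.664, 222.447] pointing down, gripper open.
Joint ranges: [-2.73, 2.73], [-0.86, 2.22], [0.23, 2.46], [-1.11, 4.25], [0.08, 2.63], [-2.82, 2.82]. Speed limits (rad/s): [2.79, 2.79, 3.14, 3.14, 3.14, 3.14].

INTERFACE

Orientations are given as a unit quaternion [x, y, z, w].
In Python, from cell import get_state, read_camera, job_done, tip_extent gives the robot as it stands. The module is installed in compiled form; this text tells all that it offers.
- The arm moves only by the tool drive_tool, never from a script. Its argument "plan" is a list of rows, each a list of 7 numbers: the turn, a rotation vector about the tool's x, y, z in degrees, then the shift along the tool's x, y, z in mm, then the finger opening in mm, from 0 to 94. A call has 1 to 5 rows; each row shifts and turns the pose as measured when the row begins, along the tool's axes as they then stand; what a row does not reach is not made up. A row lasts 1/12 s, in which the tool goes at most 41.7 mm and 7.16 degrees, less where a joint would pass 70% of its speed; a pose out of reach is approached as far as the arm can. A call is refused whole if a number of a shift passes 41.7 or a number of a turn 7.16, either way. A call with a gripper value outside its range is refused whole. The fingers move at their own pace and stop on an object; the grip force is fixed at half the most. Time passes only in rows, so rows that do not move let the fingers close. It gives the time, the measured TCP pose, the force and the opening at its end, in the units of the state.
- get_state(): the state, without advancing time (a new reading comes with each control period).
- read_camera(name): name is "scene" or "side" or "wrist"; returns a dict with "frame" (400x640x3 uint8, blue, green, red), "vfov" (degrees; the focal length in pixels is half the picture's height over the tangent of half this angle, whatever the lens; pixels are square), "cx", "cy" (the principal point, pixels), "rvec" (rotation vector, rad) and "tvec" (3), from world to camera coordinates, as OpenCV has them. Camera axes: x right, y down, z forward; pixel columns grow to the right and rows downward; lengths in mm; the calibration is good to about 2 mm. A picture is of the moment at which its call begins. There is no depth.
- job_done(): hands the job in, once; it reports no verdict.
The state is a dict: "t": time; "joints": joint angles; "qd": joint speeds; "joint_efforts": joint torques, N m; "ee_pos": TCP position; "eef_rot": TCP orientation; "wrist_force": force on the tool from outside, world axes, zero at the start; "moment": the same for the moment, N m; "gripper_width": finger opening in mm.
Only numpy, scipy, OpenCV 4.12 (cv2) and the standard library are available. Lean on these libraries where they do the work, as an engineer would, in place of code of your own. Each camera call takes 0.05 s, during which the arm holds its last target.

TASK

Take the tall glass standard out of the rack by its two narrow frosted faces only, never touching its clear faces with the gripper, and hold it upright in the light checker, between the two heads and clear of the bed, with the light going through the middle of its clear faces. Feel for the sprung stop at the side: ease one frosted face against it until it gives lightly, without ramming it. The program finishes while still holding the standard there, pressed lightly on the stop; leave everything else where it is.

Things in the scene. Friction and masses are not known exactly. Their poses are not given: they have to be found in the camera images.
- standard_mid (a point): Centre of the tall standard: solid upright glass block 24 (x) x 36 (y) x 80 (z) mm, about 170 g, tallest of the 3 glass pieces in the rack. The narrow faces (+y, -y; 24 mm wide, full height, 36 mm apart) are frosted: grip these. The wide amber faces (+x, -x; 28 mm wide, from 5 mm off top and bottom, 0.5 mm proud) are clear: no gripper contact; light passes them along x. z is up.
- rack: Fixed aluminium block 190 (x) x 76 (y) x 30 (z) mm, origin at the centre of its underside. Three pockets along its x at -58, 0, +58 mm, each 28 x 39 mm, floor 15 mm above the table, hold the three glass pieces in any order. The standard's axes lie along the rack's (frosted faces to the rack's +y and -y).
- checker: Fixed light checker, origin at the centre of its underside. Bed 190 (x) x 170 (y) x 12 (z) mm. At its +x and -x ends stand two heads, 70 mm wide in y, tops 95 mm above the table, with an 80 mm gap (x -40 to +40 mm), open above and to -y. A thin light beam crosses the gap along x at y = 0, 75 mm above the table. On the gap's +y side is a sprung stop.
- beam (a point): Middle of the light beam in the checker's gap (checker x = 0, y = 0, 75 mm above the table); axes as the checker's, x along the light, y towards the stop.
- stop_mid (a point): Fixed mark at checker y = +13 mm, 41 mm above the table: middle of the stop's setting range. The stop is a black pad facing -y, 30 mm wide (x), 30 to 52 mm above the table, before a block 52 mm high with a button to 60 mm. Its free face is 0 to 5 mm to either side of this mark (y), differently each time: feel for it. Pushed to +y it gives up to 10 mm, 0.5 N per mm, then is hard.
- short_mid (a point): Centre of the short glass standard, 24 x 36 x 50 mm, in the rack: leave alone.
- rod_mid (a point): Centre of the round glass rod, diameter 24, 60 mm high, standing in the rack: leave alone.
- jar: Spice jar, diameter 48, 85 mm high, between rack and checker; origin at its underside. Leave alone.
- bowl: White bowl, diameter 120, 55 mm high; origin at its underside. Leave alone.
- squeeze: Clear closed bottle, diameter 56, 160 mm high; origin at its underside. Leave alone.
- tin: Tin can, diameter 76, 65 mm high; origin at its underside. Leave alone.
- spoon: Spoon lying on the table beside the checker. Leave alone.
Things that resemble listed ones, but are neither listed nor needed, are in the scene too. There is more than one size of the rack; the job needs the largest.

How it is judged:
By the outcome, as a careful person would: the job done as asked, in the order asked, and still so for the second after the job is handed in, while the arm keeps its last pose, push and grip.
It also fails if it takes over 51 s, if anything falls off the work surface, if the arm or the gripper's body presses on something with over 40 N, if the wrist force passes 120 N, or if a joint passes its speed limit or range.

## Working session

There is one attempt and no reset: what is moved stays moved. The work goes in short steps, Python scripts to look and compute and a tool call to move; the robot and the scene stay as the last step left them, time stands still between calls to the robot, and variables do not carry over. Pictures are saved under pics/ and viewed, and the job is handed in when it is done.

Besides the shell and the picture viewer there is one more tool, called by a JSON object that holds its "op" and its "data". drive_tool: Moves the arm, as the interface text tells. Its arguments: {"type":"object","properties":{"plan":{"type":"array"}},"required":["plan"]}

```bash
mkdir -p pics
cat > h.py <<'E'
import numpy as np, cv2, pickle
from cell import *
def cam(n):
    c=read_camera(n); f=200/np.tan(np.radians(c['vfov']/2)); R=cv2.Rodrigues(np.array(c['rvec'],float))[0]
    c['R']=R; c['K']=np.array([[f,0,c['cx']],[0,f,c['cy']],[0,0,1.]]); c['t']=np.array(c['tvec'],float).ravel(); return c
def save(n,k):
    c=cam(n); cv2.imwrite(f'pics/{k}.png',c['frame']); pickle.dump(c,open(f'pics/{k}.pkl','wb')); return c
def load(k): return pickle.load(open(f'pics/{k}.pkl','rb'))
def ray(c,u,v):
    d=c['R'].T@np.linalg.inv(c['K'])@np.array([u,v,1.]); return -c['R'].T@c['t'],d
def onz(c,u,v,z):
    o,d=ray(c,u,v); return o+d*(z-o[2])/d[2]
def proj(c,p):
    q=c['K']@(c['R']@np.array(p,float)+c['t']); return q[:2]/q[2]
def tri(c1,p1,c2,p2):
    o1,d1=ray(c1,*p1);o2,d2=ray(c2,*p2)
    s=np.linalg.lstsq(np.c_[d1,-d2],o2-o1,rcond=None)[0]
    a=o1+s[0]*d1;b=o2+s[1]*d2; return (a+b)/2,np.linalg.norm(a-b)
E
python3 - <<'E'
from h import *
for n in ['scene','side','wrist']:
    c=save(n,n+'0'); print(n,c['vfov'],(-c['R'].T@c['t']).round(), c['R'].round(2).tolist())
s=get_state(); print(s)
E
```

```text
scene 57.38794322343362 [1192. -347.  652.] [[0.46, 0.89, -0.02], [0.54, -0.29, -0.79], [-0.71, 0.35, -0.61]]
side 46.50091902615577 [ -45. -622.  881.] [[0.73, -0.69, -0.02], [-0.48, -0.48, -0.73], [0.5, 0.54, -0.68]]
wrist 68.04614553208762 [104. 570. 384.] [[0.32, 0.95, -0.0], [0.91, -0.3, 0.28], [0.26, -0.09, -0.96]]
{'t': 0.15, 'joints': array([ 1.09951514e+00,  2.07247358e-01,  1.54260353e+00,  1.47515715e-05,
        1.39350750e+00, -1.50494152e-01]), 'qd': array([-7.30075452e-04, -4.97669271e-05, -5.32404240e-03, -1.17760507e-03,
        4.93848481e-04,  4.88462458e-04]), 'joint_efforts': array([-1.97473109e-04, -3.71314216e+01, -2.81812477e+01,  6.99325092e-02,
        3.27677408e-02, -1.11811737e-04]), 'ee_pos': array([181.03706043, 545.13453869, 221.55496896]), 'eef_rot': array([ 0.69862309, -0.11312641,  0.11273469, -0.69743751]), 'wrist_force': array([-0.30136825, -0.42310038,  0.44744231]), 'moment': array([-0.03397674, -0.0347339 , -0.02579202]), 'gripper_width': 94.20149114349475}
```

```bash
ls -la pics; python3 -c "
from cell import tip_extent;print(tip_extent)"
```

```text
total 3216
drwxr-xr-x 2 agent agent   4096 Dec  6 04:36 .
drwxr-xr-x 3 agent agent   4096 Dec  6 04:36 ..
-rw-r--r-- 1 agent agent 768654 Dec  6 04:36 scene0.pkl
-rw-r--r-- 1 agent agent 410935 Dec  6 04:36 scene0.png
-rw-r--r-- 1 agent agent 768654 Dec  6 04:36 side0.pkl
-rw-r--r-- 1 agent agent 300697 Dec  6 04:36 side0.png
-rw-r--r-- 1 agent agent 768654 Dec  6 04:36 wrist0.pkl
-rw-r--r-- 1 agent agent 255615 Dec  6 04:36 wrist0.png
17.0
```

View pics/scene0.png

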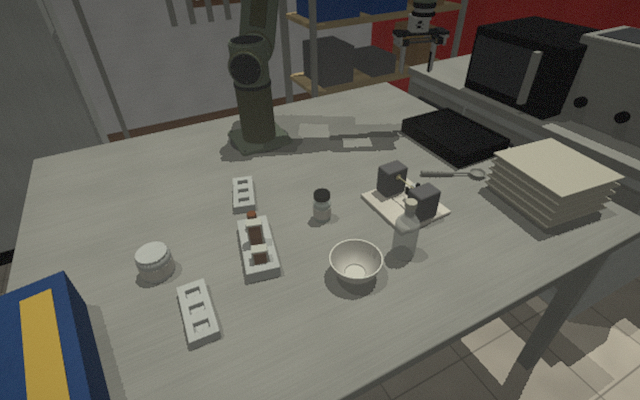

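View pics/side0.png

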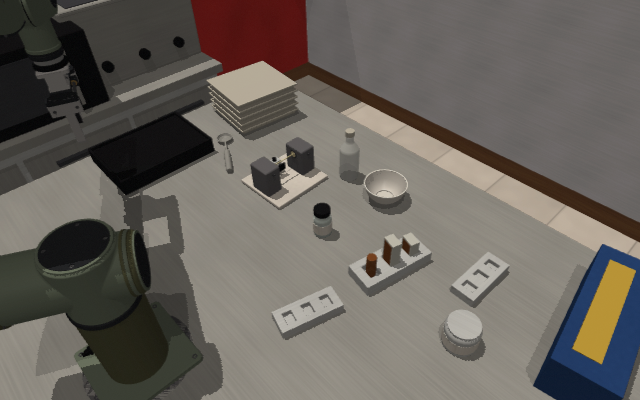

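View pics/wrist0.png

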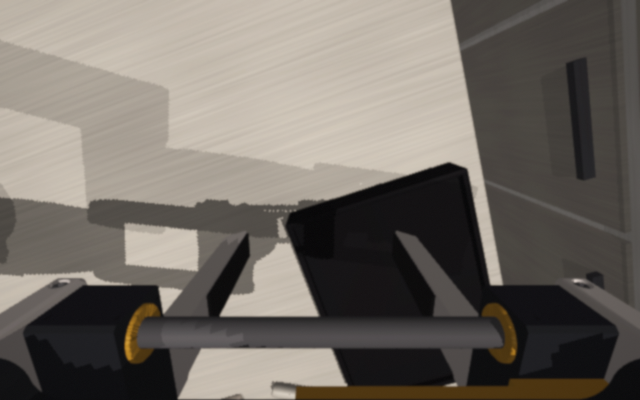

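Run:
```python
from h import *
def crop(k,x,y,w,h,s,o):
    im=load(k)['frame'][y:y+h,x:x+w]; cv2.imwrite(f'pics/{o}.png',cv2.resize(im,None,fx=s,fy=s,interpolation=cv2.INTER_CUBIC))
crop('scene0',225,195,70,100,6,'a1')
crop('side0',335,220,110,80,7,'a2')
crop('scene0',350,150,110,85,7,'a3')
crop('side0',235,130,100,80,7,'a4')
```

```text
(no output)
```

View pics/a1.png

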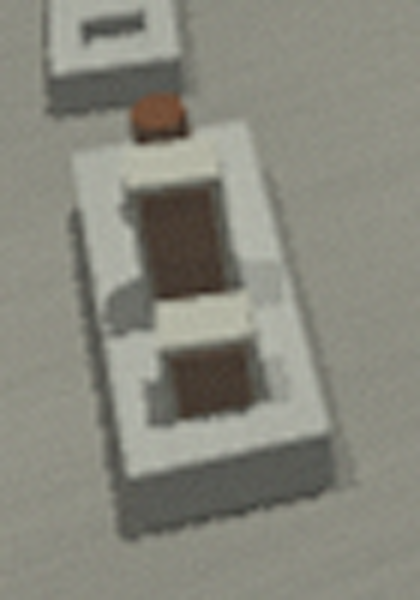

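View pics/a2.png

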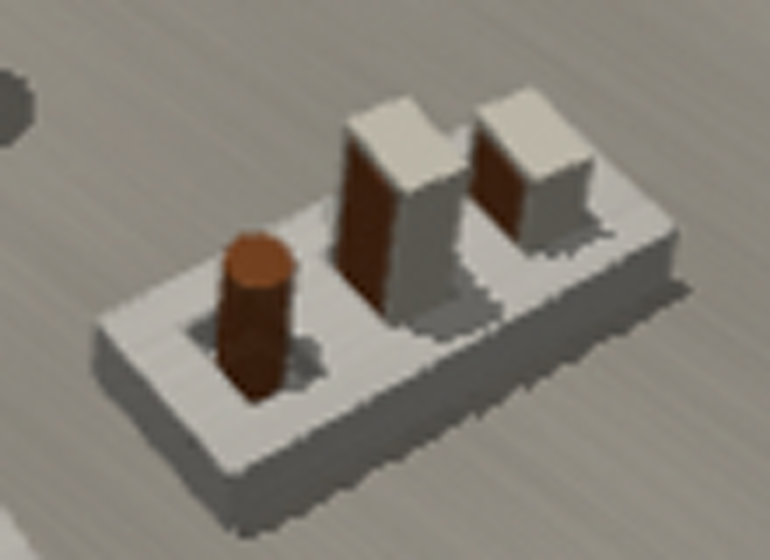

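View pics/a3.png

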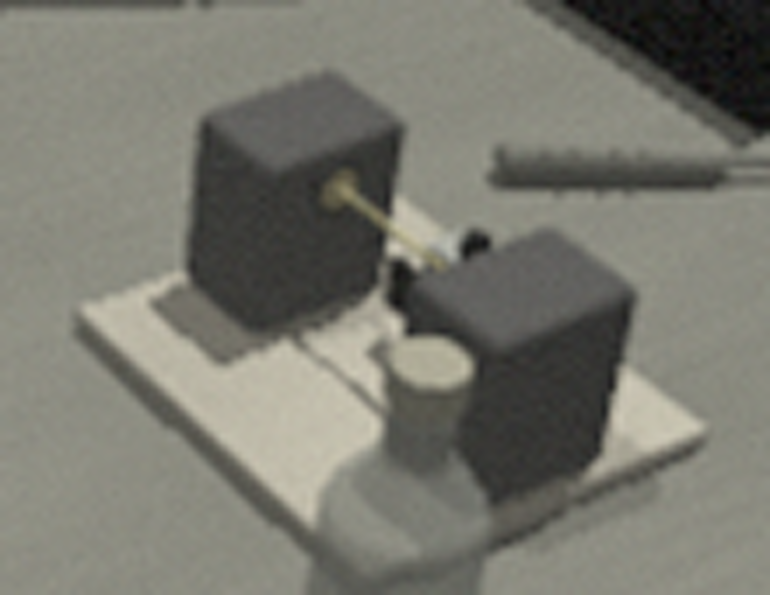

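View pics/a4.png

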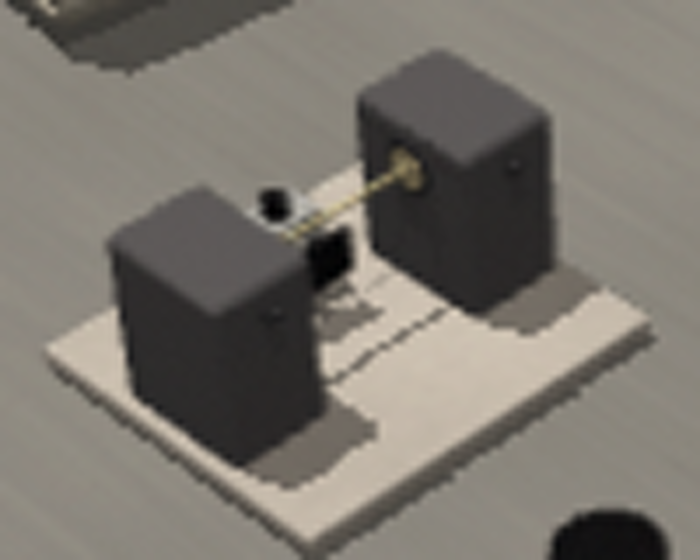

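Run:
```python
from h import *
def P(k,o,s,pts,z):
    c=load(k); r=[]
    for x,y in pts:
        p=onz(c,(x+.5)/s-.5+o[0],(y+.5)/s-.5+o[1],z); r.append(p[:2])
    return np.array(r)
def show(n,A):
    print(n,A.round(1).tolist(),'c',A.mean(0).round(1)); 
    d=np.roll(A,-1,0)-A; print('   L',np.linalg.norm(d,axis=1).round(1),'ang',np.degrees(np.arctan2(d[:,1],d[:,0])).round(1))
a1=('scene0',(225,195),6);a2=('side0',(335,220),7);a3=('scene0',(350,150),7);a4=('side0',(235,130),7)
show('std side',P(*a2,[(348,125),(405,97),(467,158),(405,193)],95))
show('std scene',P(*a1,[(122,150),(213,137),(220,178),(128,187)],95))
show('rack side',P(*a2,[(100,325),(238,470),(677,230)],30))
show('rack scene',P(*a1,[(72,157),(247,122),(330,432),(130,478)],30))
show('short side',P(*a2,[(475,112),(532,87),(592,155),(540,182)],65))
show('h1 scene',P(*a3,[(205,122),(325,70),(403,122),(275,172)],95))
show('h2 scene',P(*a3,[(408,285),(550,230),(635,292),(500,350)],95))
show('hA side',P(*a4,[(110,245),(203,187),(312,262),(213,315)],95))
show('hB side',P(*a4,[(360,98),(438,50),(550,115),(465,165)],95))
show('bed side',P(*a4,[(47,350),(310,540),(650,320)],12))
show('bed scene',P(*a3,[(78,312),(705,428)],12))
show('beam ends scene',P(*a3,[(340,190),(440,262)],75))
show('beam ends side',P(*a4,[(405,170),(290,237)],75))
c=load('scene0')
for n,pts in dict(r1=[(233,180),(251,177),(256,206),(235,210)],r3=[(178,291),(205,280),(218,328),(189,344)]).items(): show(n,np.array([onz(c,*p,30)[:2] for p in pts]))
c=load('side0'); 
for n,p,z in [('jar',(322,210),85),('bottle',(350,132),160),('bowl',(386,187),55),('tin',(463,325),65)]: print(n,onz(c,*p,z).round())
```

```text
std side [[540.2, -184.4], [563.0, -189.2], [556.7, -220.6], [531.0, -216.4]] c [ 547.7 -202.6]
   L [23.3 32.  26.  33.3] ang [ -12.  -101.3  170.8   74. ]
std scene [[533.6, -215.7], [543.2, -181.7], [567.4, -187.7], [555.5, -220.5]] c [ 549.9 -201.4]
   L [35.3 24.9 34.9 22.4] ang [  74.1  -13.8 -110.   167.7]
rack side [[461.6, -150.1], [450.9, -222.1], [632.0, -258.3]] c [ 514.9 -210.2]
   L [ 72.8 184.7 201.9] ang [-98.5 -11.3 147.6]
rack scene [[450.8, -221.0], [465.1, -145.7], [650.1, -182.2], [635.9, -255.9]] c [ 550.5 -201.2]
   L [ 76.7 188.5  75.  188.3] ang [  79.3  -11.2 -100.9  169.3]
short side [[597.8, -193.8], [620.6, -199.9], [610.5, -233.5], [588.7, -229.0]] c [ 604.4 -214. ]
   L [23.7 35.1 22.3 36.4] ang [ -15.  -106.8  168.3   75.5]
h1 scene [[497.4, 185.5], [488.7, 250.7], [535.4, 254.0], [540.0, 188.8]] c [515.3 219.7]
   L [65.8 46.8 65.4 42.7] ang [  97.6    4.1  -86.  -175.6]
h2 scene [[623.4, 187.5], [621.1, 255.4], [666.0, 256.3], [669.6, 191.6]] c [645.  222.7]
   L [67.9 44.9 64.8 46.4] ang [  91.9    1.2  -86.8 -174.9]
hA side [[482.7, 246.2], [531.3,
[... 384 characters left out ...]
9]
bed scene [[488.4, 136.5], [668.4, 309.1]] c [578.4 222.8]
   L [249.4 249.4] ang [  43.8 -136.2]
beam ends scene [[539.4, 222.9], [597.0, 226.6]] c [568.2 224.8]
   L [57.7 57.7] ang [   3.6 -176.4]
beam ends side [[611.9, 222.9], [550.5, 221.8]] c [581.2 222.4]
   L [61.4 61.4] ang [-178.9    1.1]
r1 [[264.5, -174.8], [275.5, -121.9], [416.8, -155.8], [405.9, -211.6]] c [ 340.7 -166. ]
   L [ 54.1 145.3  56.9 146.1] ang [  78.3  -13.5 -101.   165.4]
r3 [[611.3, -398.7], [608.8, -340.7], [738.7, -346.5], [746.4, -403.1]] c [ 676.3 -372.3]
   L [ 58.  130.1  57.1 135.1] ang [ 92.5  -2.5 -82.3 178.1]
jar [507. -12.  85.]
bottle [717.  98. 160.]
bowl [712. -45.  55.]
tin [ 496. -432.   65.]
```

```bash
cat >> h.py <<'E'
from scipy.spatial.transform import Rotation as Rt
def goal(p,ang,flip=0):
    # tool y down, tool z horizontal at angle ang (deg)
    a=np.radians(ang+180*flip); z=np.array([np.cos(a),np.sin(a),0]); y=np.array([0,0,-1.]); x=np.cross(y,z)
    s=get_state(); R=Rt.from_quat(s['eef_rot']); G=Rt.from_matrix(np.c_[x,y,z])
    rv=np.degrees((R.inv()*G).as_rotvec()); d=R.inv().apply(np.array(p)-s['ee_pos']); 
    print('t',round(s['t'],2),'pos',s['ee_pos'].round(1),'F',s['wrist_force'].round(2),'w',round(s['gripper_width'],1),'\n turn',rv.round(2),'shift now-axes',d.round(1),'goal-axes',G.inv().apply(np.array(p)-s['ee_pos']).round(1))
    return s
E
python3 - <<'E'
from h import *
s=get_state(); print(Rt.from_quat(s['eef_rot']).as_matrix().round(3))
for f in (0,1): goal((549,-202,200),79,f)
E
```

```text
[[ 0.949 -0.001  0.315]
 [-0.315 -0.002  0.949]
 [-0.    -1.    -0.002]]
t 0.15 pos [181.  545.1 221.6] F [-0.3  -0.42  0.45] w 94.2 
 turn [ 0.1  -7.38 -0.02] shift now-axes [ 584.8   22.4 -593. ] goal-axes [ 503.8   21.6 -663.2]
t 0.15 pos [181.  545.1 221.6] F [-0.3  -0.42  0.45] w 94.2 
 turn [3.0000e-02 1.7262e+02 1.5000e-01] shift now-axes [ 584.8   22.4 -593. ] goal-axes [-503.8   21.6  663.2]
```

{"op": "drive_tool", "data": {"plan": [[0,-7,0,20,0,-20,94],[0,0,0,24,0,-32,94],[0,0,0,24,0,-32,94],[0,0,0,24,0,-32,94],[0,0,0,24,0,-32,94]]}}

```text
t: 0.57
ee_pos: [262.2, 375.4, 218.9]
eef_rot: [0.705, -0.065, 0.062, -0.704]
wrist_force: [2.0, -0.9, -0.0]
gripper_width: 93.9
```

{"op": "drive_tool", "data": {"plan": [[0,0,0,24,0,-32,94],[0,0,0,24,0,-32,94],[0,0,0,24,0,-32,94],[0,0,0,24,0,-32,94],[0,0,0,24,0,-32,94]]}}

```text
t: 0.98
ee_pos: [352.3, 187.5, 217.8]
eef_rot: [0.705, -0.063, 0.061, -0.704]
wrist_force: [0.7, 0.3, -0.5]
gripper_width: 94.0
```

Run:
```python
from h import *
goal((549,-202,200),79)
```

```text
t 0.98 pos [352.3 187.5 217.8] F [ 0.71  0.26 -0.48] w 94.0 
 turn [ 0.11  0.93 -0.14] shift now-axes [ 261.8   17.8 -349.1] goal-axes [ 267.4   17.8 -344.8]
```

{"op": "drive_tool", "data": {"plan": [[0,1,0,25,0,-33,94],[0,0,0,25,0,-33,94],[0,0,0,25,0,-33,94],[0,0,0,25,0,-33,94],[0,0,0,25,0,-33,94]]}}

```text
t: 1.4
ee_pos: [441.6, -1.0, 217.8]
eef_rot: [0.704, -0.069, 0.069, -0.704]
wrist_force: [0.2, -0.1, 0.6]
gripper_width: 93.6
```

{"op": "drive_tool", "data": {"plan": [[0,0,0,25,0,-33,94],[0,0,0,25,0,-33,94],[0,0,0,25,0,-33,94],[0,0,0,25,0,-33,94],[0,0,0,25,0,-33,94]]}}

```text
t: 1.82
ee_pos: [529.5, -189.8, 216.6]
eef_rot: [-0.703, 0.07, -0.07, 0.704]
wrist_force: [1.4, 0.5, 0.1]
gripper_width: 93.9
```

Run:
```python
from h import *
goal((549,-202,200),79); save('wrist','w1')
```

```text
t 1.82 pos [ 529.5 -189.8  216.6] F [1.42 0.45 0.08] w 93.9 
 turn [-0.05 -0.36 -0.07] shift now-axes [21.5 16.6 -8.2] goal-axes [21.4 16.6 -8.3]
```

View pics/w1.png

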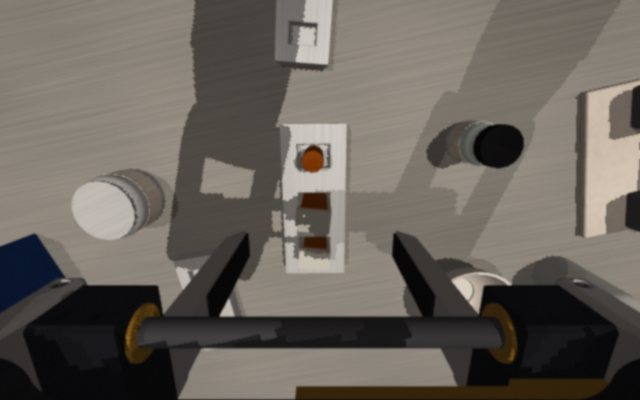

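{"op": "drive_tool", "data": {"plan": [[0,-0.3,0,20,0,-8,94],[0,0,0,0,0,0,94],[0,0,0,0,0,0,94]]}}

```text
t: 2.12
ee_pos: [549.8, -213.3, 212.2]
eef_rot: [0.704, -0.073, 0.071, -0.703]
wrist_force: [-0.3, 0.2, 0.7]
gripper_width: 93.8
```

```bash
python3 - <<'E'
from h import *
goal((549,-202,200),79); c=save('wrist','w2'); print((-c['R'].T@c['t']).round(1))
cv2.imwrite('pics/w2c.png',cv2.resize(c['frame'][110:280,260:370],None,fx=5,fy=5,interpolation=cv2.INTER_CUBIC)[:600*2])
print(c['frame'].shape)
E
python3 -c "
import cv2;i=cv2.imread('pics/w2.png')[120:270,255:375];cv2.imwrite('pics/w2c.png',cv2.resize(i,None,fx=4,fy=4,interpolation=2))"
```

```text
t 2.12 pos [ 549.8 -213.3  212.2] F [-0.28  0.19  0.72] w 93.8 
 turn [ 0.17 -0.69 -0.21] shift now-axes [-3.  12.2 11. ] goal-axes [-2.9 12.2 11. ]
[ 470.9 -197.3  374.6]
(400, 640, 3)
```

View pics/w2c.png

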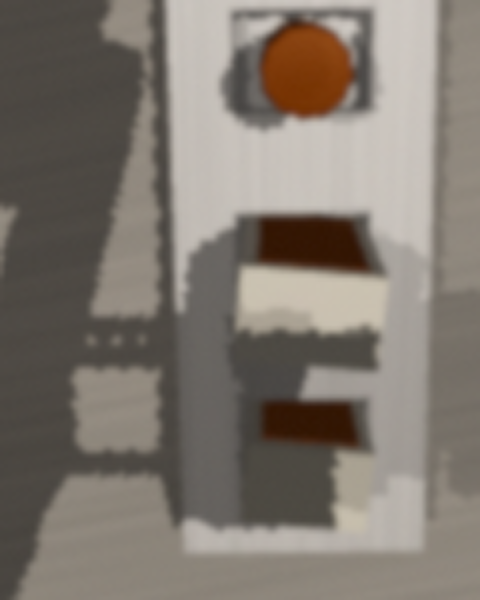

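View pics/w2.png

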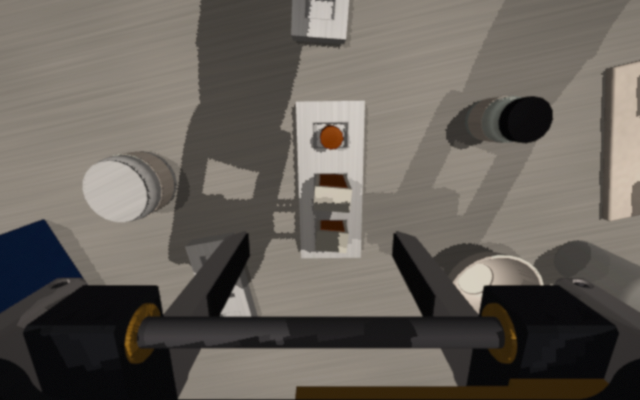

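Run:
```python
from h import *
c=load('w2')
def show(n,A):
    A=A[:,:2]; print(n,A.round(1).tolist(),'c',A.mean(0).round(1)); 
    d=np.roll(A,-1,0)-A; print('   L',np.linalg.norm(d,axis=1).round(1),'ang',np.degrees(np.arctan2(d[:,1],d[:,0])).round(1))
f=lambda p:((p[0]+.5)/4-.5+255,(p[1]+.5)/4-.5+120)
show('std',np.array([onz(c,*f(p),95) for p in [(240,265),(387,272),(380,332),(235,330)]]))
# corner finding on rack
g=cv2.GaussianBlur(c['frame'],(3,3),0)
show('rack',np.array([onz(c,*p,30) for p in [(295.5,101),(365,101),(361,257),(301.5,257)]]))
show('rod',np.array([onz(c,*f((307,70)),75)]))
```

```text
std [[532.3, -216.8], [541.2, -182.3], [555.7, -186.7], [548.0, -221.4]] c [ 544.3 -201.8]
   L [35.6 15.2 35.6 16.4] ang [  75.5  -16.6 -102.5  163.7]
rack [[448.5, -222.0], [464.0, -147.0], [649.6, -182.7], [634.3, -257.2]] c [ 549.1 -202.2]
   L [ 76.6 188.9  76.  189.1] ang [  78.3  -10.9 -101.6  169.3]
rod [[491.7, -191.7]] c [ 491.7 -191.7]
   L [0.] ang [0.]
```

Run:
```python
from h import *
goal((549,-202,67),77.5)
```

```text
t 2.17 pos [ 549.7 -213.3  212.3] F [-0.35 -0.17 -0.52] w 94.0 
 turn [ 0.2   0.83 -0.17] shift now-axes [ -2.6 145.3  11.4] goal-axes [ -3.2 145.3  10.9]
```

{"op": "drive_tool", "data": {"plan": [[0.2,0.8,-0.2,-3,0,11,94],[0,0,0,0,25,0,94],[0,0,0,0,25,0,94],[0,0,0,0,20,0,94],[0,0,0,0,0,0,94]]}}

```text
t: 2.58
ee_pos: [548.5, -197.1, 143.5]
eef_rot: [0.703, -0.074, 0.078, -0.703]
wrist_force: [-0.3, -0.3, 0.4]
gripper_width: 93.9
```

Run:
```python
from h import *
goal((549,-202,67),77.5)
for n in ('side','scene'):
    c=save(n,n+'2')
i=load('side2')['frame'][130:310,300:460];j=load('scene2')['frame'][120:300,190:350]
cv2.imwrite('pics/d2.png',cv2.resize(np.hstack([i,j]),None,fx=2.5,fy=2.5,interpolation=2))
```

```text
t 2.58 pos [ 548.5 -197.1  143.5] F [-0.35 -0.25  0.38] w 93.9 
 turn [0.03 0.23 0.32] shift now-axes [ 1.1 76.5 -4.7] goal-axes [ 1.6 76.5 -4.7]
```

View pics/d2.png

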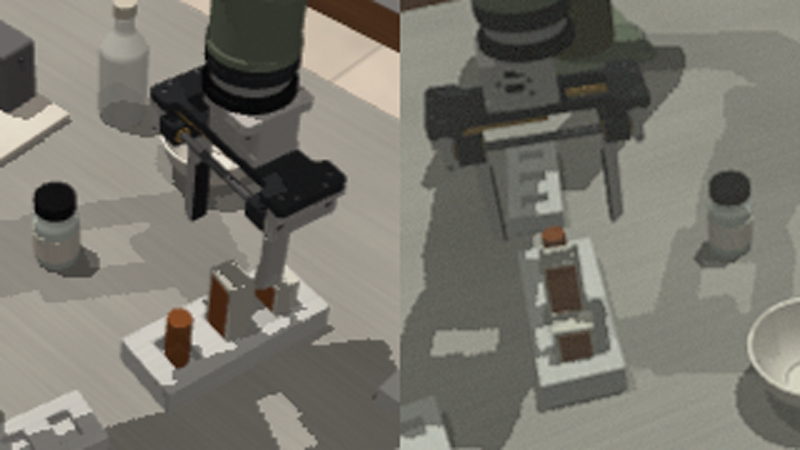

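{"op": "drive_tool", "data": {"plan": [[0,0.2,0.3,1.5,0,-4.7,94],[0,0,0,0,15,0,94],[0,0,0,0,15,0,94],[0,0,0,0,15,0,94],[0,0,0,0,0,0,94]]}}

```text
t: 3.1
ee_pos: [558.6, -207.3, 113.1]
eef_rot: [0.707, -0.068, 0.085, -0.699]
wrist_force: [-0.7, 0.7, -0.3]
gripper_width: 93.8
```

Run:
```python
from h import *
goal((549,-202,67),77.5)
```

```text
t 3.1 pos [ 558.6 -207.3  113.1] F [-0.74  0.71 -0.31] w 93.8 
 turn [0.49 0.1  1.43] shift now-axes [-11.7  45.8   3.5] goal-axes [-10.6  46.1   3.1]
```

Run:
```python
from h import *
s=goal((549,-202,67),77.5); print(s['qd'].round(3),s['joints'].round(3),s['moment'])
for n in ('side','scene'):
    c=save(n,n+'3')
i=load('side3')['frame'][130:310,300:460];j=load('scene3')['frame'][120:300,190:350]
cv2.imwrite('pics/d3.png',cv2.resize(np.hstack([i,j]),None,fx=2.5,fy=2.5,interpolation=2))
save('wrist','w3')
```

```text
t 3.1 pos [ 558.6 -207.3  113.1] F [-0.74  0.71 -0.31] w 93.8 
 turn [0.49 0.1  1.43] shift now-axes [-11.7  45.8   3.5] goal-axes [-10.6  46.1   3.1]
[ 0.001 -0.049 -0.059 -0.002  0.032 -0.002] [-5.000e-01  3.420e-01  1.611e+00 -1.000e-03  1.163e+00 -1.854e+00] [0.01756139 0.02031259 0.00993805]
```

View pics/d3.png

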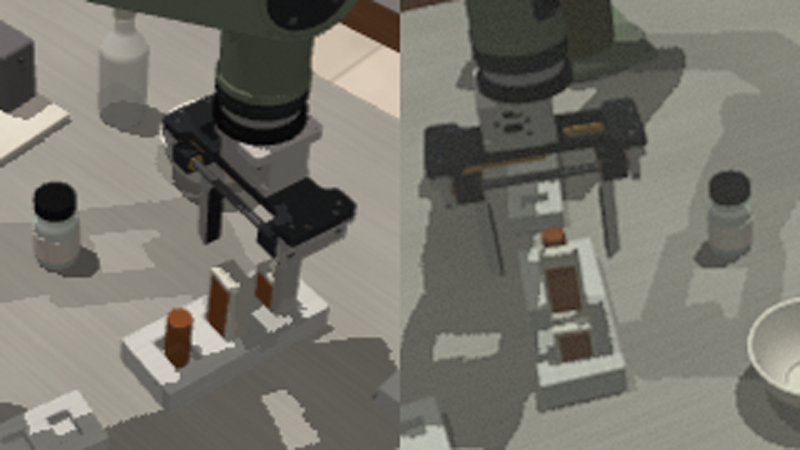

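View pics/w3.png

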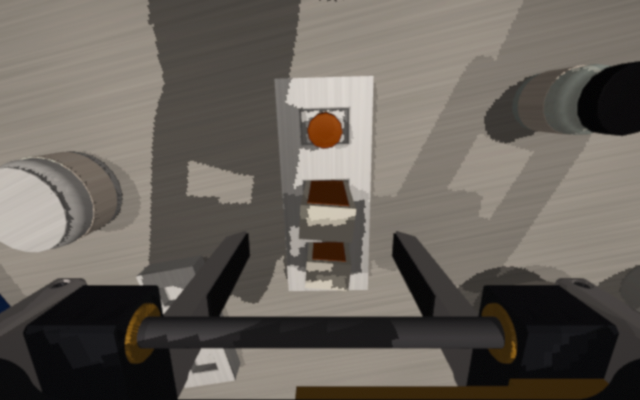

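{"op": "drive_tool", "data": {"plan": [[0.5,0.1,1.4,-11,0,3.3,94],[0,0,0,0,0,0,94]]}}

```text
t: 3.42
ee_pos: [551.4, -203.2, 118.8]
eef_rot: [0.704, -0.074, 0.08, -0.702]
wrist_force: [0.6, 0.1, -0.1]
gripper_width: 94.1
```

Run:
```python
from h import *
goal((549,-202,67),77.5)
```

```text
t 3.42 pos [ 551.4 -203.2  118.8] F [ 0.63  0.14 -0.12] w 94.1 
 turn [ 0.1  -0.01  0.44] shift now-axes [-3.  51.8  0.7] goal-axes [-2.6 51.8  0.6]
```

{"op": "drive_tool", "data": {"plan": [[0,0,0.4,-3,12,0.6,94],[0,0,0,0,12,0,94]]}}

```text
t: 3.58
ee_pos: [551.5, -203.6, 98.5]
eef_rot: [0.705, -0.074, 0.08, -0.701]
wrist_force: [0.2, -0.1, -0.3]
gripper_width: 93.9
```

Run:
```python
from h import *
goal((549,-202,67),77.5)
```

```text
t 3.58 pos [ 551.5 -203.6   98.5] F [ 0.24 -0.11 -0.3 ] w 93.9 
 turn [ 0.25 -0.02  0.53] shift now-axes [-3.1 31.5  1.1] goal-axes [-2.8 31.5  1. ]
```

{"op": "drive_tool", "data": {"plan": [[0.2,0,0.7,-4,10,1,94],[0.1,0,0.3,-2,10,0.5,94],[0,0,0,0,3,0,94]]}}

```text
t: 3.83
ee_pos: [543.6, -199.6, 70.5]
eef_rot: [-0.701, 0.082, -0.072, 0.704]
wrist_force: [-0.9, -0.0, -0.0]
gripper_width: 93.9
```

Run:
```python
from h import *
goal((549,-202,67),77.5)
```

```text
t 3.83 pos [ 543.6 -199.6   70.5] F [-0.89 -0.04 -0.01] w 93.9 
 turn [-0.14 -0.01 -0.8 ] shift now-axes [ 5.8  3.4 -1.2] goal-axes [ 5.8  3.5 -1.2]
```

{"op": "drive_tool", "data": {"plan": [[0,0,-0.3,3,1.5,-1.2,94],[0,0,0,0,0,0,94],[0,0,0,0,0,0,94]]}}

```text
t: 4.08
ee_pos: [544.4, -200.4, 65.1]
eef_rot: [-0.701, 0.082, -0.072, 0.705]
wrist_force: [0.5, 0.1, -0.3]
gripper_width: 94.1
```

Run:
```python
from h import *
print(goal((549,-202,67),77.5)['qd'].round(3))
```

```text
t 4.08 pos [ 544.4 -200.4   65.1] F [ 0.53  0.08 -0.3 ] w 94.1 
 turn [-0.25 -0.02 -0.83] shift now-axes [ 4.8 -1.9 -0.5] goal-axes [ 4.8 -1.9 -0.5]
[-0.002  0.013 -0.003 -0.    -0.009 -0.002]
```

{"op": "drive_tool", "data": {"plan": [[-0.3,0,-0.8,5,-2,-0.5,94],[0,0,0,0,0,0,94],[0,0,0,0,0,0,94]]}}

```text
t: 4.33
ee_pos: [550.4, -202.7, 67.9]
eef_rot: [0.704, -0.076, 0.078, -0.702]
wrist_force: [-0.4, 0.1, -0.4]
gripper_width: 93.9
```

Run:
```python
from h import *
print(goal((549,-202,67),77.5)['qd'].round(3))
```

```text
t 4.33 pos [ 550.4 -202.7   67.9] F [-0.45  0.11 -0.43] w 93.9 
 turn [ 0.11 -0.02  0.14] shift now-axes [-1.5  0.9  0.3] goal-axes [-1.5  0.9  0.3]
[ 0.002 -0.008 -0.015  0.001 -0.01  -0.   ]
```

Run:
```python
from h import *
for n in ('side','scene','wrist'):
    c=save(n,n+'4')
i=load('side4')['frame'][180:310,330:450];j=load('scene4')['frame'][150:280,200:320];k=load('wrist4')['frame'][150:280,200:440]
cv2.imwrite('pics/d4.png',np.vstack([cv2.resize(np.hstack([i,j]),None,fx=3,fy=3,interpolation=2)]))
cv2.imwrite('pics/d4w.png',cv2.resize(k,None,fx=3,fy=3,interpolation=2))
```

```text
(no output)
```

View pics/d4.png

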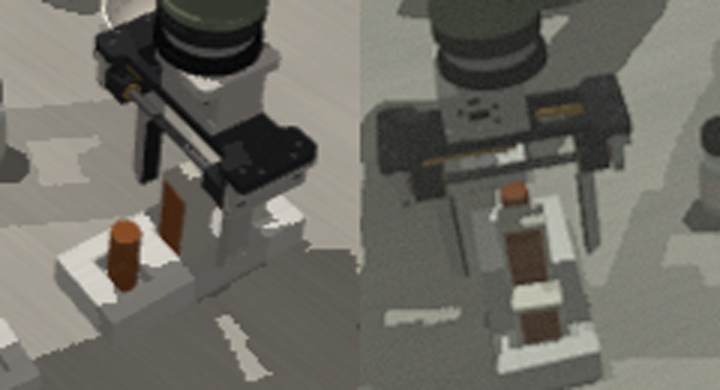

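View pics/d4w.png

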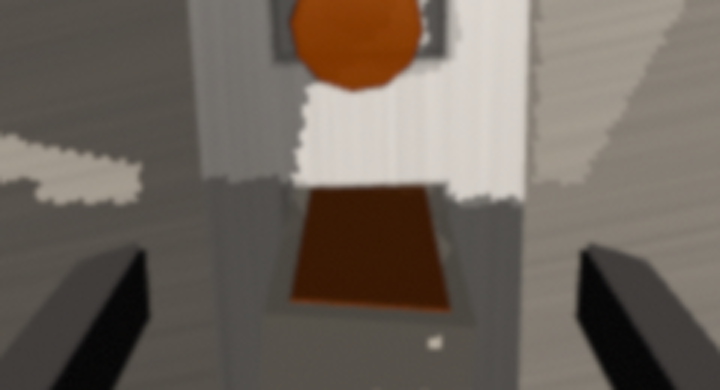

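{"op": "drive_tool", "data": {"plan": [[0.1,2.2,0.1,-1.5,1,0.3,94],[0,0,0,0,0,0,94],[0,0,0,0,0,0,70],[0,0,0,0,0,0,55],[0,0,0,0,0,0,55]]}}

```text
t: 4.9
ee_pos: [549.5, -202.3, 67.9]
eef_rot: [0.702, -0.089, 0.091, -0.701]
wrist_force: [-0.1, -0.6, 0.2]
gripper_width: 77.3
```

Run:
```python
from h import *
print(goal((549,-202,67),75.3)['qd'].round(3))
c=save('wrist','w5');k=c['frame'][150:280,200:440]
cv2.imwrite('pics/w5.png',cv2.resize(k,None,fx=3,fy=3,interpolation=2))
```

```text
t 4.9 pos [ 549.5 -202.3   67.9] F [-0.15 -0.58  0.16] w 77.3 
 turn [0.03 0.02 0.14] shift now-axes [-0.6  0.9  0.2] goal-axes [-0.6  0.9  0.2]
[-0.    -0.001 -0.001  0.002  0.    -0.007]
```

View pics/w5.png

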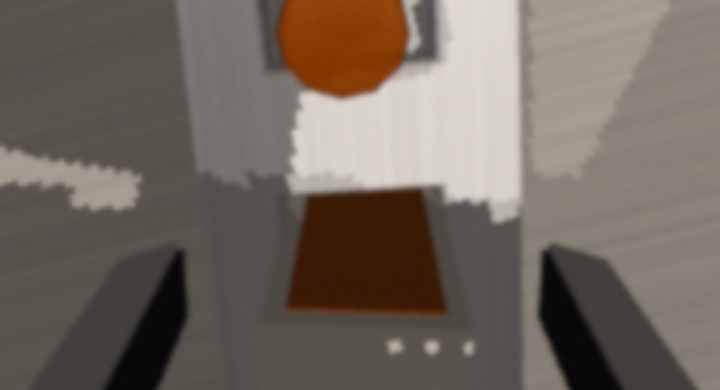

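{"op": "drive_tool", "data": {"plan": [[0,0.8,0,-0.5,0.5,0,50],[0,0,0,0,0,0,42],[0,0,0,0,0,0,40],[0,0,0,0,0,0,40],[0,0,0,0,0,0,40]]}}

```text
t: 5.37
ee_pos: [549.0, -202.2, 67.4]
eef_rot: [0.701, -0.095, 0.096, -0.7]
wrist_force: [-0.0, -0.1, 0.1]
gripper_width: 41.8
```

{"op": "drive_tool", "data": {"plan": [[0,0,0,0,0,0,38],[0,0,0,0,0,0,36],[0,0,0,0,0,0,34],[0,0,0,0,0,0,30]]}}

```text
t: 5.7
ee_pos: [549.0, -202.1, 67.4]
eef_rot: [0.701, -0.095, 0.096, -0.7]
wrist_force: [-0.5, 0.4, 0.7]
gripper_width: 35.8
```

Run:
```python
from h import *
print(goal((549,-202,67),74.5)['qd'].round(3))
```

```text
t 5.7 pos [ 549.  -202.1   67.4] F [-0.49  0.39  0.74] w 35.8 
 turn [ 0.01 -0.02  0.13] shift now-axes [-0.   0.4  0. ] goal-axes [-0.   0.4  0. ]
[ 0.    -0.     0.001  0.001  0.001  0.   ]
```

{"op": "drive_tool", "data": {"plan": [[0,0,0,0,0,0,25],[0,0,0,0,0,0,25],[0,0,0,0,-4,0,25],[0,0,0,0,-5,0,25],[0,0,0,0,0,0,25]]}}

```text
t: 6.12
ee_pos: [549.2, -202.0, 76.3]
eef_rot: [0.701, -0.095, 0.096, -0.701]
wrist_force: [0.2, -0.4, -0.4]
gripper_width: 35.6
```

Run:
```python
from h import *
print(goal((549,-202,160),74.5)['qd'].round(3))
```

```text
t 6.12 pos [ 549.2 -202.    76.3] F [ 0.19 -0.36 -0.41] w 35.6 
 turn [ 0.   -0.02  0.15] shift now-axes [  0.1 -83.7  -0.1] goal-axes [ -0.2 -83.7  -0.1]
[-0.001  0.009  0.008 -0.    -0.007  0.   ]
```

{"op": "drive_tool", "data": {"plan": [[0,0,0,0,-6,0,25],[0,0,0,0,-8,0,25],[0,0,0,0,-8,0,25],[0,0,0,0,-8,0,25],[0,0,0,0,0,0,25]]}}

```text
t: 6.53
ee_pos: [548.4, -201.7, 109.5]
eef_rot: [0.701, -0.095, 0.096, -0.701]
wrist_force: [-0.9, -0.8, -1.4]
gripper_width: 35.9
```

Run:
```python
from h import *
print(goal((549,-202,170),74.5)['qd'].round(3))
for n in ('side','scene'):
    c=save(n,n+'6')
i=load('side6')['frame'][160:310,330:450];j=load('scene6')['frame'][150:300,200:320]
cv2.imwrite('pics/d6.png',np.vstack([cv2.resize(np.hstack([i,j]),None,fx=3,fy=3,interpolation=2)]))
```

```text
t 6.53 pos [ 548.4 -201.7  109.5] F [-0.91 -0.81 -1.39] w 35.9 
 turn [-0.   -0.02  0.07] shift now-axes [  0.7 -60.5  -0.1] goal-axes [  0.6 -60.5  -0.1]
[-0.002 -0.001  0.009 -0.001 -0.001  0.   ]
```

View pics/d6.png

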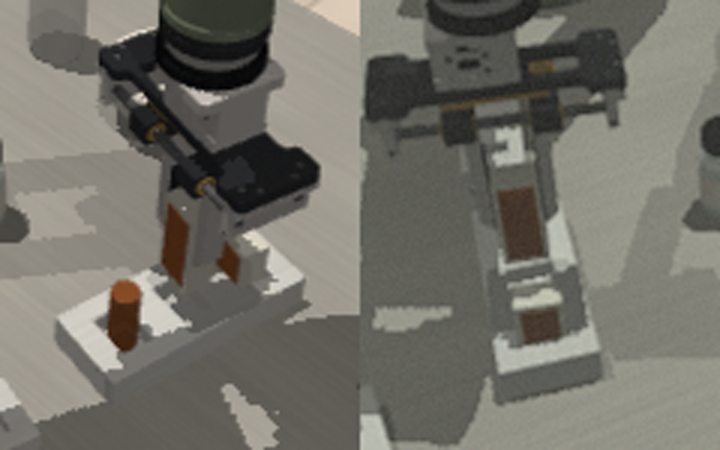

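{"op": "drive_tool", "data": {"plan": [[0,-4,0,0,-15,0,25],[0,-6,0,0,-20,0,25],[0,-6,0,0,-20,5,25],[0,-1.5,0,0,-15,15,25],[0,0,0,0,-5,20,25]]}}

```text
t: 7.05
ee_pos: [543.1, -162.1, 180.8]
eef_rot: [-0.705, -0.012, 0.02, 0.709]
wrist_force: [0.3, -0.2, -1.4]
gripper_width: 35.9
```

Run:
```python
from h import *
goal((577,190,190),92)
```

```text
t 7.05 pos [ 543.1 -162.1  180.8] F [ 0.25 -0.19 -1.36] w 35.9 
 turn [-0.29  0.59 -0.62] shift now-axes [ 49.7  -7.9 350.2] goal-axes [ 46.2  -9.2 350.7]
```

{"op": "drive_tool", "data": {"plan": [[-0.3,0.5,-0.6,4,-3,28,25],[0,0,0,4,-1,32,25],[0,0,0,4,-1,32,25],[0,0,0,4,-1,32,25],[0,0,0,4,-1,32,25]]}}

```text
t: 7.47
ee_pos: [557.0, -3.4, 189.1]
eef_rot: [0.708, 0.01, -0.009, -0.706]
wrist_force: [-0.1, 0.3, -1.7]
gripper_width: 35.8
```

{"op": "drive_tool", "data": {"plan": [[0,0,0,4,0,32,25],[0,0,0,4,0,32,25],[0,0,0,4,0,32,25],[0,0,0,2,0,25,25],[0,0,0,0,0,10,25]]}}

```text
t: 7.88
ee_pos: [564.7, 138.3, 186.8]
eef_rot: [0.707, 0.01, -0.012, -0.707]
wrist_force: [0.4, 0.3, -2.0]
gripper_width: 35.6
```

Run:
```python
from h import *
goal((577,190,190),92)
```

```text
t 7.88 pos [564.7 138.3 186.8] F [ 0.37  0.33 -2.03] w 35.6 
 turn [ 0.05 -0.21 -0.16] shift now-axes [13.9 -3.3 51.3] goal-axes [14.1 -3.2 51.3]
```

Settle and look at the checker with the wrist camera and others from here.

{"op": "drive_tool", "data": {"plan": [[0,0,0,7,0,5,25],[0,0,0,0,0,0,25],[0,0,0,0,0,0,25]]}}

```text
t: 8.13
ee_pos: [570.9, 144.8, 185.4]
eef_rot: [0.708, 0.011, -0.015, -0.706]
wrist_force: [-0.7, -0.3, -2.2]
gripper_width: 35.7
```

Run:
```python
from h import *
goal((577,190,190),92)
for n in ('side','scene','wrist'): save(n,n+'7')
i=load('side7')['frame'][70:220,220:380];j=load('scene7')['frame'][110:260,340:500]
cv2.imwrite('pics/d7.png',np.vstack([cv2.resize(np.hstack([i,j]),None,fx=2.5,fy=2.5,interpolation=2)]))
```

```text
t 8.13 pos [570.9 144.8 185.4] F [-0.67 -0.33 -2.22] w 35.7 
 turn [ 0.13  0.03 -0.32] shift now-axes [ 7.7 -4.8 44.9] goal-axes [ 7.7 -4.6 44.9]
```

View pics/d7.png

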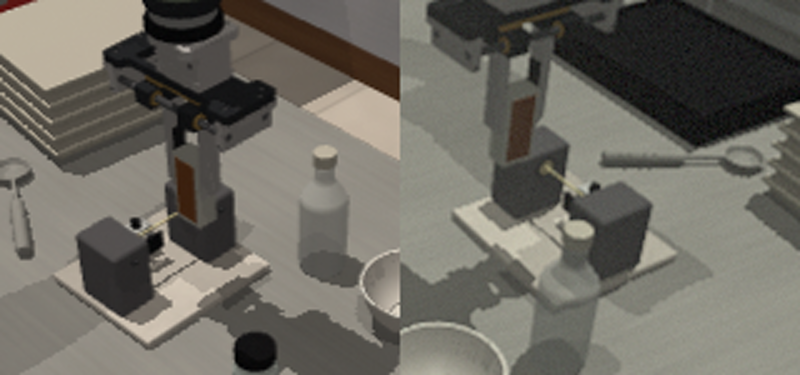

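View pics/wrist7.png

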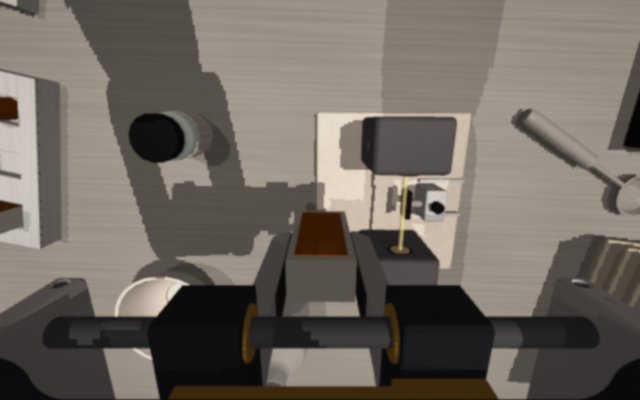

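Run:
```python
from h import *
c=load('wrist7'); i=c['frame'][100:280,300:480]
cv2.imwrite('pics/w7c.png',cv2.resize(i,(590,590),interpolation=2)); i=c['frame'][200:310,240:400]
cv2.imwrite('pics/w7d.png',cv2.resize(i,(800,550),interpolation=2))
```

```text
(no output)
```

View pics/w7c.png

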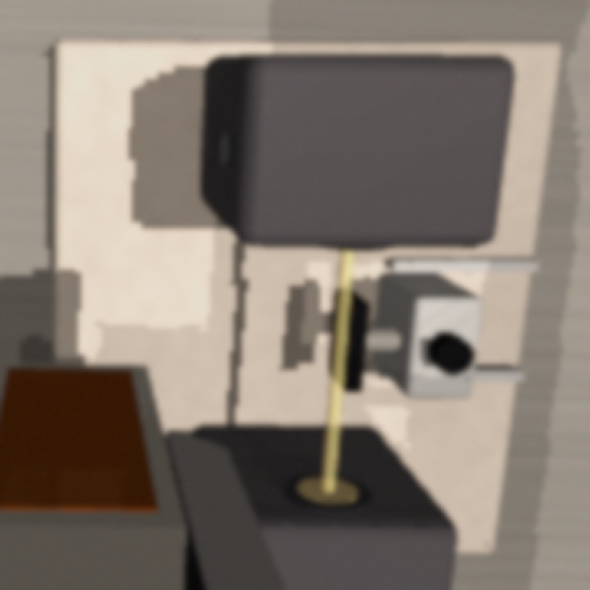

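View pics/w7d.png

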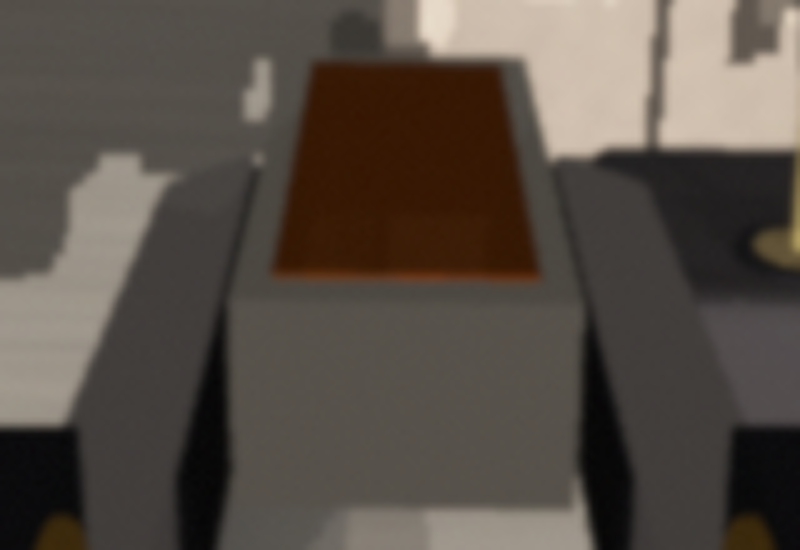

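Run:
```python
from h import *
c=load('wrist7'); s=590/180
def show(n,A):
    A=A[:,:2]; print(n,A.round(1).tolist(),'c',A.mean(0).round(1)); 
    d=np.roll(A,-1,0)-A; print('   L',np.linalg.norm(d,axis=1).round(1),'ang',np.degrees(np.arctan2(d[:,1],d[:,0])).round(1))
f=lambda p:((p[0]+.5)/s-.5+300,(p[1]+.5)/s-.5+100)
g=lambda p:((p[0]+.5)/5-.5+240,(p[1]+.5)/5-.5+200)
Q=lambda F,z,*P:np.array([onz(c,*F(p),z) for p in P])
show('bed',Q(f,12,(53,42),(560,42),(495,552)))
show('head',Q(f,95,(240,56),(515,56),(495,246),(241,246)))
show('beam',Q(f,75,(348,250),(330,490)))
show('pad top',Q(f,52,(336,290),(336,390),(362,390)))
z=185.4-12.4+40
show('std top',Q(g,z,(230,297),(585,297),(577,508),(232,508)))
show('std bottom near edge',Q(g,z-80,(307,60),(525,60)))
s_=get_state();print(s_['ee_pos'])
```

```text
bed [[485.6, 135.0], [480.0, 302.7], [667.2, 309.9]] c [544.3 249.2]
   L [167.8 187.4 252.2] ang [  91.9    2.2 -136.1]
head [[488.7, 183.4], [486.3, 252.1], [534.5, 254.5], [536.8, 187.6]] c [511.6 219.4]
   L [68.8 48.2 67.  48.3] ang [  91.9    2.8  -88.  -175. ]
beam [[540.5, 221.8], [614.9, 224.7]] c [577.7 223.2]
   L [74.5 74.5] ang [   2.2 -177.8]
pad top [[557.5, 226.3], [590.4, 229.9], [590.1, 238.2]] c [579.3 231.5]
   L [33.1  8.4 34.8] ang [   6.2   92.  -159.9]
std top [[559.5, 125.5], [558.3, 161.1], [582.6, 161.9], [583.9, 125.8]] c [571.1 143.6]
   L [35.6 24.3 36.1 24.3] ang [  92.     1.9  -88.  -179.4]
std bottom near edge [[560.1, 128.0], [559.0, 161.2]] c [559.6 144.6]
   L [33.2 33.2] ang [ 92. -88.]
[571.05800871 144.12442416 185.65401591]
```

{"op": "drive_tool", "data": {"plan": [[0.1,-0.1,-0.3,4,0,25,25],[0,0,0,2,0,20,25],[0,0,0,0,0,5,25],[0,0,0,0,0,0,25]]}}

```text
t: 8.62
ee_pos: [576.6, 189.2, 185.7]
eef_rot: [0.708, 0.009, -0.009, -0.706]
wrist_force: [-0.4, 0.3, -1.6]
gripper_width: 35.8
```

Run:
```python
from h import *
goal((577.4,197.5,170),92.2)
```

```text
t 8.62 pos [576.6 189.2 185.7] F [-0.37  0.26 -1.65] w 35.8 
 turn [ 0.13 -0.7   0.01] shift now-axes [ 1.  15.7  8.3] goal-axes [ 1.1 15.7  8.3]
```

{"op": "drive_tool", "data": {"plan": [[0.1,-0.7,0,1,8,6,25],[0,0,0,0,8,0,25],[0,0,0,0,8,0,25],[0,0,0,0,0,0,25],[0,0,0,0,0,0,25]]}}

```text
t: 9.03
ee_pos: [577.3, 191.1, 158.5]
eef_rot: [0.708, 0.012, -0.013, -0.706]
wrist_force: [-0.4, -0.5, -2.2]
gripper_width: 35.8
```

Run:
```python
from h import *
goal((577.4,197.5,87.4),92.2)
```

```text
t 9.03 pos [577.3 191.1 158.5] F [-0.37 -0.45 -2.2 ] w 35.8 
 turn [ 0.16 -0.14 -0.08] shift now-axes [ 0.4 71.1  6.6] goal-axes [ 0.3 71.1  6.4]
```

{"op": "drive_tool", "data": {"plan": [[0.1,-0.1,-0.1,0.3,10,2,25],[0,0,0,0,10,0,25],[0,0,0,0,10,0,25],[0,0,0,0,10,0,25],[0,0,0,0,0,0,25]]}}

```text
t: 9.45
ee_pos: [577.1, 192.0, 113.8]
eef_rot: [0.707, 0.013, -0.013, -0.707]
wrist_force: [-0.2, 0.4, -1.9]
gripper_width: 35.5
```

Run:
```python
from h import *
goal((577.4,195,87.4),92.2)
```

```text
t 9.45 pos [577.1 192.  113.8] F [-0.19  0.38 -1.92] w 35.5 
 turn [ 0.07 -0.1  -0.04] shift now-axes [ 0.4 26.4  3. ] goal-axes [ 0.4 26.4  3. ]
```

{"op": "drive_tool", "data": {"plan": [[0,-0.1,0,0.4,10,0,25],[0,0,0,0,9,0,25],[0,0,0,0,4,0,25],[0,0,0,0,0,0,25],[0,0,0,0,0,0,25]]}}

```text
t: 9.87
ee_pos: [576.7, 192.0, 86.6]
eef_rot: [0.708, 0.013, -0.015, -0.706]
wrist_force: [0.5, -0.1, -1.8]
gripper_width: 36.1
```

Run:
```python
from h import *
goal((577.2,202,87.4),92.2)
for n in ('side','scene','wrist'): save(n,n+'8')
i=load('side8')['frame'][90:230,220:360];j=load('scene8')['frame'][110:250,340:480]
cv2.imwrite('pics/d8.png',np.vstack([cv2.resize(np.hstack([i,j]),None,fx=2.8,fy=2.8,interpolation=2)]))
k=load('wrist8')['frame'][100:320,200:480]
cv2.imwrite('pics/w8.png',cv2.resize(k,None,fx=2.7,fy=2.7,interpolation=2))
```

```text
t 9.87 pos [576.7 192.   86.6] F [ 0.51 -0.11 -1.8 ] w 36.1 
 turn [ 0.1   0.03 -0.18] shift now-axes [ 0.9 -0.8 10. ] goal-axes [ 0.9 -0.8 10. ]
```

View pics/d8.png

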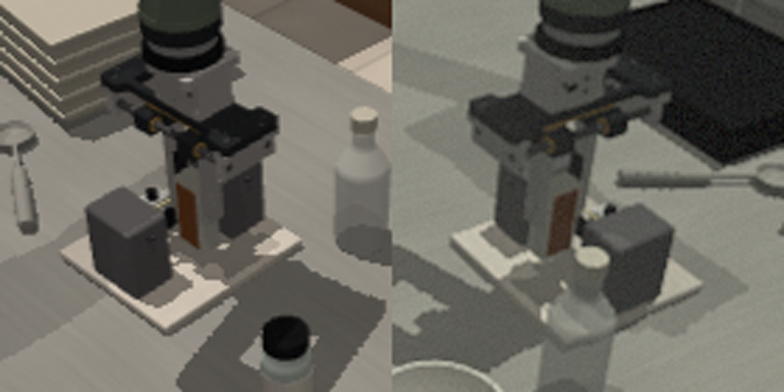

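View pics/w8.png

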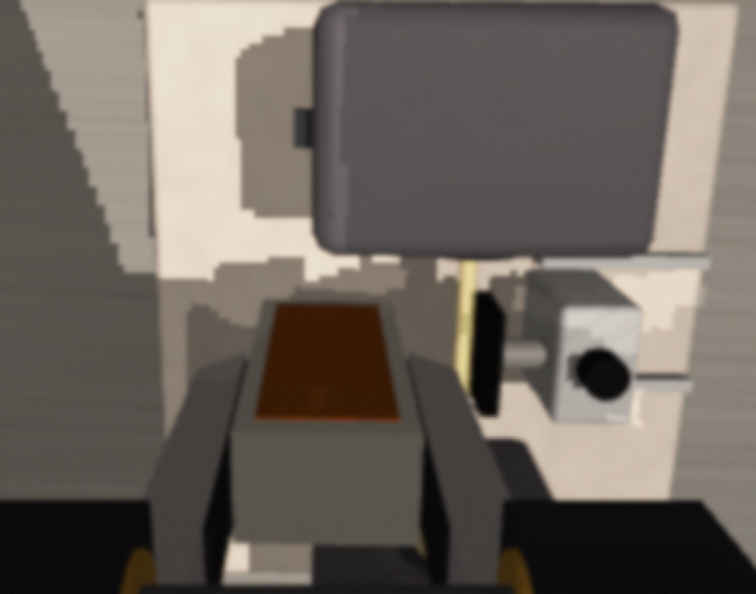

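Run:
```python
from h import *
c=load('wrist8'); f=lambda p:((p[0]+.5)/2.7-.5+200,(p[1]+.5)/2.7-.5+100)
a=np.radians(2.2);
def ck(p): d=np.array(p[:2])-[576.5,222.5]; return np.array([d[0]*np.cos(a)+d[1]*np.sin(a),-d[0]*np.sin(a)+d[1]*np.cos(a)]).round(1)
print('padL z30',[ck(onz(c,*f(p),30)) for p in [(474,293),(474,405)]],'z52',[ck(onz(c,*f(p),52)) for p in [(474,293),(490,295),(498,413)]])
print('beam',[ck(onz(c,*f(p),75)) for p in [(468,265),(463,385)]])
print('head',[ck(onz(c,*f(p),95)) for p in [(315,3),(677,3),(652,257),(315,253)]])
print('bed',[ck(onz(c,*f(p),12)) for p in [(148,2),(738,4)]])
print('std top',[ck(onz(c,*f(p),114.2)) for p in [(235,431),(424,431),(420,545),(233,541)]])
print('std bot',[ck(onz(c,*f(p),34.2)) for p in [(265,300),(388,302)]], 'tcp',ck(get_state()['ee_pos']))
```

```text
padL z30 [array([-13.4,  11. ]), array([21.7, 12.8])] z52 [array([-20.2,   6.8]), array([-19.7,  11. ]), array([13.7, 15. ])]
beam [array([-34. ,   0.7]), array([-4.6,  1. ])]
head [array([-89.1, -33.3]), array([-89.1,  32.8]), array([-41.1,  33.6]), array([-41.9, -33.5])]
bed [array([-93.4, -81.6]), array([-92.9,  84.3])]
std top [array([-12.6, -48.2]), array([-12.6, -13. ]), array([ 11.8, -13. ]), array([ 10.9, -49.3])]
std bot [array([-12.6, -48.7]), array([-12. , -13.9])] tcp [ -0.5 -30.4]
```

{"op": "drive_tool", "data": {"plan": [[0.1,0,-0.2,0.9,-0.8,6,25],[0,0,0,0,0,6,25],[0,0,0,0,0,3,25],[0,0,0,0,0,0,25],[0,0,0,0,0,0,25]]}}

```text
t: 10.43
ee_pos: [579.3, 209.6, 90.9]
eef_rot: [-0.706, -0.016, 0.011, 0.708]
wrist_force: [0.1, 0.2, -2.2]
gripper_width: 36.1
```

```bash
cat >> h.py <<'E'
def avg(n=12):
    F=[];P=[];M=[]
    for _ in range(n):
        read_camera('wrist'); s=get_state(); F.append(s['wrist_force']);P.append(s['ee_pos']);M.append(s['moment'])
    a=np.radians(2.2); p=np.mean(P,0); d=p[:2]-[576.5,222.5]
    F=np.array(F); u=np.array([-np.sin(a),np.cos(a),0])
    print('t',round(s['t'],2),'TCP checker',(d[0]*np.cos(a)+d[1]*np.sin(a)).round(2),(-d[0]*np.sin(a)+d[1]*np.cos(a)).round(2),'z',p[2].round(2),'F',F.mean(0).round(2),'Fy',(F@u).mean().round(2),'+-',((F@u).std()/np.sqrt(n)).round(2),'M',np.mean(M,0).round(3),'w',round(s['gripper_width'],1))
E
python3 - <<'E'
from h import *
avg(); goal((577.2,210,87.4),92.2)
E
```

```text
t 11.03 TCP checker 2.15 -13.58 z 90.56 F [ 0.05  0.   -1.53] Fy 0.0 +- 0.14 M [0.045 0.022 0.02 ] w 35.8
t 11.03 pos [579.2 208.9  90.5] F [-0.31  0.67 -1.59] w 35.8 
 turn [-0.09 -0.01  0.36] shift now-axes [-2.   3.1  1.1] goal-axes [-1.9  3.1  1.1]
```

{"op": "drive_tool", "data": {"plan": [[-0.1,0,0.4,-2,3,0,25],[0,0,0,0,0,0,25],[0,0,0,0,0,0,25]]}}

```text
t: 11.28
ee_pos: [577.1, 208.8, 87.3]
eef_rot: [0.707, 0.013, -0.014, -0.707]
wrist_force: [0.3, -0.2, -1.2]
gripper_width: 36.1
```

Run:
```python
from h import *
avg(10); goal((577.0,210,87.4),92.2)
```

```text
t 11.78 TCP checker 0.02 -13.75 z 87.33 F [-0.16  0.03 -1.53] Fy 0.04 +- 0.16 M [ 0.03  -0.003 -0.002] w 35.7
t 11.78 pos [577.1 208.8  87.4] F [-0.27 -0.26 -1.11] w 35.7 
 turn [ 0.02 -0.02 -0.06] shift now-axes [-0.1  0.   1.2] goal-axes [-0.1  0.   1.2]
```

{"op": "drive_tool", "data": {"plan": [[0,0,0,0,0,2,25],[0,0,0,0,0,2,25],[0,0,0,0,0,0,25],[0,0,0,0,0,0,25]]}}

```text
t: 12.12
ee_pos: [577.0, 213.3, 87.5]
eef_rot: [0.707, 0.013, -0.014, -0.707]
wrist_force: [-0.0, 0.5, -1.9]
gripper_width: 35.9
```

Run:
```python
from h import *
avg(10)
```

```text
t 12.62 TCP checker 0.14 -9.42 z 87.51 F [-0.02  0.08 -1.89] Fy 0.08 +- 0.15 M [0.014 0.014 0.001] w 35.8
```

{"op": "drive_tool", "data": {"plan": [[0,0,0,0,0,1,25],[0,0,0,0,0,1,25],[0,0,0,0,0,0,25]]}}

```text
t: 12.87
ee_pos: [577.0, 215.1, 87.5]
eef_rot: [0.707, 0.013, -0.014, -0.707]
wrist_force: [0.4, 0.6, -0.9]
gripper_width: 36.0
```

Run:
```python
from h import *
avg(14); goal((577.0,214,87.4),92.2)
```

```text
t 13.57 TCP checker 0.17 -7.58 z 87.51 F [ 0.1   0.05 -1.66] Fy 0.05 +- 0.16 M [ 0.032 -0.003  0.007] w 35.8
t 13.57 pos [576.9 214.9  87.5] F [ 0.33  0.42 -1.84] w 35.8 
 turn [ 0.01 -0.06 -0.06] shift now-axes [ 0.   0.1 -0.9] goal-axes [ 0.   0.1 -0.9]
```

{"op": "drive_tool", "data": {"plan": [[0,0,0,0,0,1.5,25],[0,0,0,0,0,0,25],[0,0,0,0,0,0,25]]}}

```text
t: 13.82
ee_pos: [576.9, 216.1, 87.5]
eef_rot: [0.707, 0.013, -0.014, -0.707]
wrist_force: [-1.0, -1.1, -0.9]
gripper_width: 35.7
```

Run:
```python
from h import *
avg(16)
k=save('wrist','w9')['frame'][150:320,270:480]
cv2.imwrite('pics/w9.png',cv2.resize(k,None,fx=3.5,fy=3.5,interpolation=2))
```

```text
t 14.62 TCP checker 0.2 -6.37 z 87.51 F [ 0.02 -0.41 -1.49] Fy -0.41 +- 0.17 M [-0.09   0.001  0.009] w 35.9
```

View pics/w9.png

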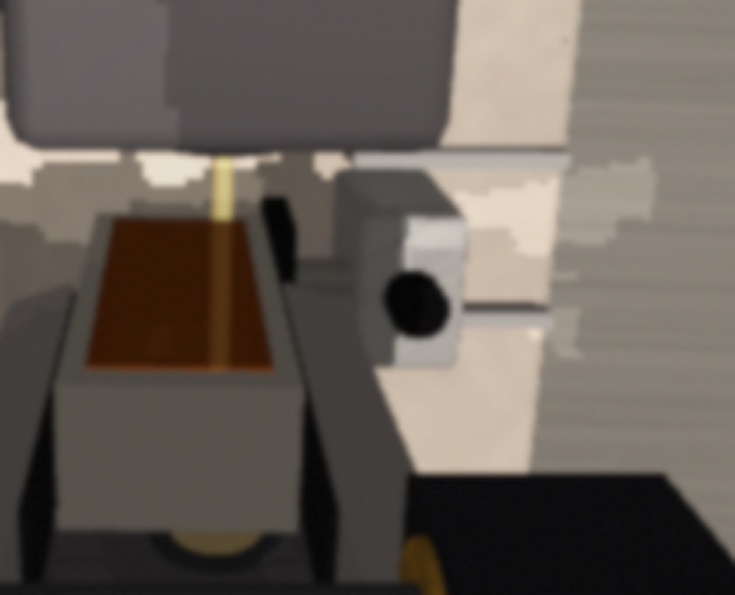

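{"op": "drive_tool", "data": {"plan": [[0,0,0,0,0,1,25],[0,0,0,0,0,0,25],[0,0,0,0,0,0,25]]}}

```text
t: 14.92
ee_pos: [576.9, 216.9, 87.5]
eef_rot: [0.708, 0.013, -0.014, -0.706]
wrist_force: [0.7, -0.4, -0.6]
gripper_width: 36.1
```

Run:
```python
from h import *
avg(16); goal((577,216,87.4),92.2)
```

```text
t 15.72 TCP checker 0.21 -5.53 z 87.51 F [-0.09 -0.92 -1.38] Fy -0.91 +- 0.09 M [-0.184  0.01   0.003] w 36.0
t 15.72 pos [576.9 217.   87.5] F [-0.35 -1.01 -1.29] w 36.0 
 turn [ 0.07 -0.06 -0.06] shift now-axes [ 0.   0.1 -1. ] goal-axes [ 0.   0.1 -1. ]
```

Run:
```python
from h import *
for n in ('side','scene'): save(n,n+'9')
i=load('side9')['frame'][110:230,230:340];j=load('scene9')['frame'][130:250,350:460]
cv2.imwrite('pics/d9.png',np.vstack([cv2.resize(np.hstack([i,j]),None,fx=3.6,fy=3.6,interpolation=2)]))
```

```text
(no output)
```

View pics/d9.png

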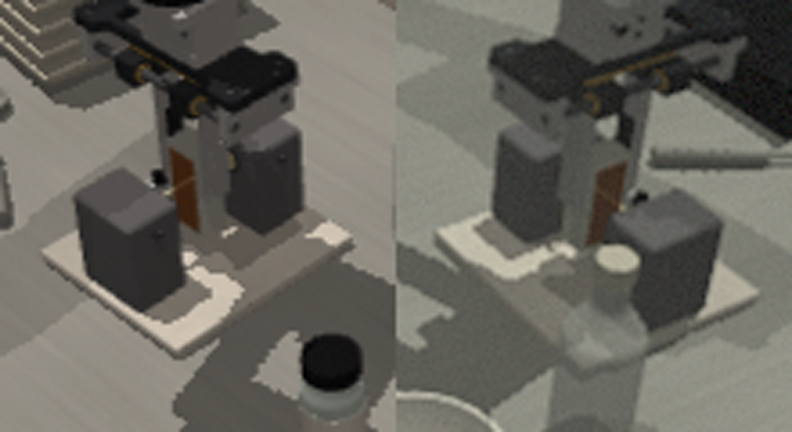

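```bash
python3 -c "
from cell import *
s=get_state();print(s['t'],s['ee_pos'],s['qd'].round(4));print(job_done())"
```

```text
15.8167 [576.92079106 217.00772546  87.49224286] [ 0.0011  0.0001 -0.0025 -0.001  -0.     -0.0008]
the job is handed in; nothing more can be done
None
```

I took the tall standard from the middle pocket of the largest rack, gripping it by its frosted faces only. I set it upright in the checker's gap, eased it onto the sprung stop and handed in while still holding it, at 15.8 s.

**Stop:** The last averaged push was about 0.9 N, which is roughly 1.8 mm of give. Each further step raised the force by close to the stated 0.5 N per mm. The jaws read 36.0 mm and the arm was at rest.

**Position:**
- **Height:** The standard's centre is about 75 mm up, so its underside is about 35 mm above the table, clear of the bed.
- **Sideways:** The pictures show the beam crossing the clear faces at mid-height. It passes about 6 mm off their centre line in y, because the stop sets that position.
- **Tilt and alignment:** The tool is within about 0.1° of vertical and lined up with the checker.

**Disagreements:**
- The standard stood turned by about 4° in its pocket, so I turned the jaws to match before closing.
- Early rows ended up to about 10 mm off target through arm lag. I corrected this before gripping and saw no sign of contact.
- Single force readings are noisy, about 0.5 N, so I averaged 10 to 16 of them at each step while feeling for the stop.

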